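# Clamp a tube offcut in the quick-action vise

### The arm

A 6-joint arm with a two-finger parallel gripper is mounted at the origin on the work surface. World frame = base frame: x ahead of the robot, y to its left, z up, the work surface at z = 0. Lengths are in m, angles in rad, forces in N, time in s.
With the tool pointing down it reaches from about 0.35 to 0.775 m from the base axis. Payload 5.5 kg.
Tool frame: the origin (TCP) lies between the finger pads; the fingertips stand 19 mm ahead of it and the grasp point (between the pads) is the TCP; z points along the fingers, y is the line along which they close (so a half turn about z gives the same grasp; the last joint's range is limited). The gripper opens to 85 mm and grips with 20 to 120 N. Pads are 22 mm wide; open, the fingers measure 114 mm over their backs; the gripper's body (76 mm by 85 mm) begins 54 mm behind the grasp point. The pads swing forward as they close: fully open they stand 13 mm farther back than shut.
Start: joints at [1.088, 0.313, 0.046, 1.304, 0, 1.431], TCP at [0.193, 0.542, 0.216] pointing down, gripper open.
Joint ranges: [-2.76, 2.76], [-0.86, 1.69], [-1.03, 1.26], [-2.2, 2.34], [-1.47, 1.5], [-3.14, 3.14]. Speed limits (rad/s): [2.57, 2.57, 3.14, 3.14, 3.14, 3.14].

### API

Orientations are given as a unit quaternion [w, x, y, z].
In Python, from workcell import env gives the robot as it stands.
- The arm moves only by the tool carry_out, never from a script. Its argument "increments" is a list that holds one entry, the list of rows, each a list of 6 numbers: the shift along the tool's x, y, z each as a share of 50 cm, from -1 to 1, then the turn, a rotation vector about the tool's x, y, z each as a share of 2 pi rad, from -1 to 1. In form: [[[x, y, z, ax, ay, az], ...]]. A call has 1 to 5 rows; each row is the pose to reach, as a shift and turn from the pose commanded when the call began, along the tool's axes at that moment, turning the shorter way round; what a row does not reach only later rows make up. A row lasts 1/8 s, in which the tool goes at most 62.5 mm and 10.7 degrees, less where a joint would pass 70% of its speed; a pose out of reach is approached as far as the arm can. A call with a number of a shift or a turn outside -1 to 1 is refused whole. A call with a gripper value outside its range is refused whole. "jaw" is the closure, from 0 (fully open) to 1 (shut), set as the call begins (left out, the last holds). The fingers move at their own pace and stop on an object; "squeeze" is the grip in N (left out, the last holds). Time passes only in rows, so rows that repeat a pose let the fingers close. It gives the time, the measured TCP pose, the force, the opening and the grip force at its end, in the units of the state.
- env.get_state(): the state, without advancing time (a new reading comes with each control period).
- env.read_camera(name): name is "scene" or "side" or "wrist"; returns a dict with "frame" (420x560x3 uint8, blue, green, red), "z_map" (420x560 float32, m along the optical axis (not along the pixel's ray), 0 where there is no reading), "intrinsics" (3x3 intrinsics, pixels), "R" (3x3) and "t" (3): a world point X has camera coordinates R X + t; the wrist camera has in their place "T_tool_cam" (4x4, takes a point from camera to tool coordinates, whose origin is the TCP and whose axes are the flange's). Camera axes: x right, y down, z forward; pixel columns grow to the right and rows downward; lengths in m; the calibration is good to about 2 mm. A picture is of the moment at which its call begins: read the wrist's pose just before it.
- env.hand_in(): hands the job in; it is judged then, once.
Trained networks look in the newest picture that a camera, given by its name, has taken for a name from the list of things; names that differ only in an ending like _2 or _b are one class to them, and where a whole thing is asked for, a point or a joint stands for the part that bears it (a point fixed in the world has none). Each returns a list of dicts, best first, with "score" (0 to 1); they miss things now and then, are a little off and sometimes report something else, mostly with a low value. They report only what shows in the picture. A call takes as long as a camera call.
- env.find_in(camera, name): "position" ([x, y, z] in m, in world coordinates, good to about 4 mm: the middle of the surface that is visible of it).
The state is a dict: "clock": time; "joint_pos": joint angles; "qvel": joint speeds; "tau": joint torques, N m; "tcp_pos": TCP position; "orientation": TCP orientation; "wrist_force": force on the tool from outside, world axes, zero at the start; "ft_torque": the same for the moment, N m; "finger_gap": finger opening in m; "grip_force": force on a finger pad.
Only numpy, scipy, OpenCV 4.12 (cv2) and the standard library are available. Lean on these libraries where they do the work, as an engineer would, in place of code of your own. Each camera call takes 0.05 s, during which the arm holds its last target. There are 200 camera calls.

### The job

Two identical quick-action vises are bolted to the bench. One has a short piece of square steel tube lying loose between its jaws: turn that vise's crank clockwise until its jaw has closed on the tube and grips it firmly (the rubber behind the jaw plate gives a little), then let go. Leave the handle of the empty vise alone.

Things in the scene. Friction and masses are not known exactly. Their poses are not given: they have to be found in the camera images.
- vise_crank: Crank of the vise holding the tube; turns level. Origin on its vertical axis, 75 mm above bench; x along the arm to the knob, z up. Upright black knob: 26 mm diameter, spins freely, centred 75 mm along x, 20 to 65 mm above origin (arm tops out at 17 mm). Clockwise from above closes the jaw 12 mm per rad. Takes 5 N at the knob, up to 9 N gripping; stays where left. Rest of the vise: below 85 mm.
- vise_jaw: Its moving jaw plate, steel, 96 mm wide, 38 mm high. Origin in the clamping face, mid width, 35 mm above bench (bed height); x points the closing way, from the crank axis to the fixed jaw, whose face is 195 mm from the crank axis. Rubber behind the plate: once the tube is pinched the plate stops, giving up to 7 mm at 3 N per mm while the crank turns on up to 0.6 rad to a hard stop.
- workpiece: Loose piece of square steel tube, 40 x 40 mm, 60 mm long, about 0.2 kg, lying on the bed between the jaws of the vise. Origin at the centre of its underside; x across it (40 mm, the way it is clamped), y along its length, z up. The closing jaw pushes it along the bed against the fixed jaw and squares it up.
- spare_crank: Crank of the other, empty vise: same shape, size and axes as vise_crank, its knob likewise 75 mm from the origin. To be left alone.

How it is judged:
On the way:
1. the gripper's fingers are turning the crank of the vise that holds the tube (contact force between the fingers and vise_crank above 1 N), for 0.2 s.
At the end, for the whole second after the job is handed in: The moving jaw presses on the tube with more than 5 N (about 2 mm of the rubber's give, at least 0.15 rad of crank beyond the point where the tube is pinched), the tube lies level and square between the jaws within 10 degrees, and the crank is at rest (contact force between vise_jaw and workpiece above 5 N and angle between workpiece's own z axis and vertical below 0.17 rad and angle between the x axis of workpiece and the x axis of vise_jaw, either way round below 0.17 rad and angular speed of vise_crank below 0.1 rad/s); the robot touches nothing.
It fails at once if the handle of the empty vise is pushed with more than 3 N (contact force between any of the fingers, the arm and spare_crank above 3 N).
It also fails if it takes over 42 s, if anything falls off the work surface, if the arm or the gripper's body presses on something with over 40 N, if the wrist force passes 120 N, or if a joint passes its speed limit or range.

## Working session

There is one attempt and no reset: what is moved stays moved. The work goes in short steps, Python scripts to look and compute and a tool call to move; the robot and the scene stay as the last step left them, time stands still between calls to the robot, and variables do not carry over. Pictures are saved under pics/ and viewed, at most 10 in all, crops included, and the job is handed in when it is done.

Besides the shell and the picture viewer there is one more tool, called after ">>>" in YAML: its name, and indented under it one key for each argument. carry_out: Moves the arm, as the interface text tells. Its arguments: {"type":"object","properties":{"increments":{"type":"array","items":{"type":"array","items":{"type":"array","items":{"type":"number","minimum":-1,"maximum":1}}}},"jaw":{"type":"number"},"squeeze":{"type":"number"}},"required":["increments"]}

```bash
mkdir -p pics
python3 - <<'E'
from workcell import env
import cv2,numpy as np
s=env.get_state();print(s['clock'],s['tcp_pos'],s['orientation'],s['finger_gap'])
for c in ['scene','side']:
    im=env.read_camera(c);cv2.imwrite(f'pics/{c}1.png',im['frame'])
    for n in ['vise_crank','spare_crank','vise_jaw','workpiece']:
        print(c,n,[(np.round(d['position'],3).tolist(),round(d['score'],2)) for d in env.find_in(c,n)][:4])
E
```

```text
0.0 [0.19303607 0.54106095 0.21511515] [-2.73228333e-04  1.70579900e-01  9.85343428e-01 -8.67427711e-04] 0.08544324766675324
scene vise_crank [([0.532, 0.291, 0.091], 0.72)]
scene spare_crank [([0.507, -0.166, 0.091], 0.76)]
scene vise_jaw [([0.653, 0.22, 0.066], 0.81)]
scene workpiece [([0.701, 0.229, 0.078], 0.63)]
side vise_crank [([0.524, 0.297, 0.093], 0.64)]
side spare_crank [([0.502, -0.2, 0.092], 0.68)]
side vise_jaw [([0.648, 0.196, 0.066], 0.49)]
side workpiece [([0.688, 0.215, 0.067], 0.59)]
```

View pics/scene1.png

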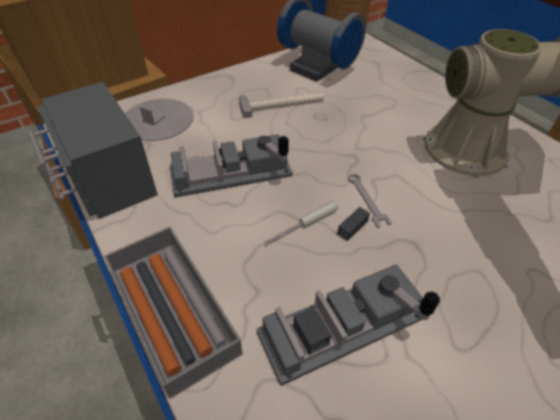

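View pics/side1.png

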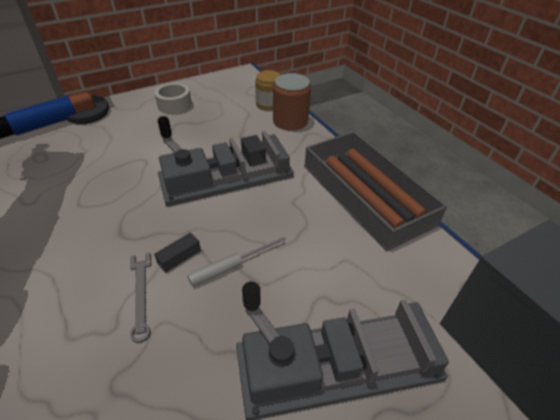

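The scene view shows the tube vise at the lower right, with its knob at about (429,303), hub at (390,285) and tube at (312,332). The empty vise is at (230,160). Next I'll locate the knob and hub from the depth maps.

```bash
cat > h.py <<'E'
from workcell import env
import numpy as np
def cloud(c):
    im=env.read_camera(c);K=im['intrinsics'];z=im['z_map']
    v,u=np.nonzero(z>0);z=z[v,u]
    P=np.c_[(u-K[0,2])/K[0,0]*z,(v-K[1,2])/K[1,1]*z,z]
    return (P-im['t'])@im['R'], im['frame'][v,u].astype(int)
E
python3 - <<'E'
from h import *
import cv2
for c in ['scene','side']:
    P,col=cloud(c)
    m=(P[:,0]>.38)&(P[:,0]<.8)&(P[:,1]>.1)&(P[:,1]<.42)
    Q=P[m];C=col[m].sum(1)
    k=Q[(Q[:,2]>.118)&(Q[:,2]<.16)]
    print(c,'knob n',len(k),k.mean(0),k.min(0),k.max(0)); t=k[k[:,2]>.136];print(' top',len(t),t.mean(0) if len(t) else '')
    a=Q[(Q[:,2]>.08)&(Q[:,2]<.1)];print(' arm',len(a),a.min(0),a.max(0))
    for r in a[::max(1,len(a)//25)]:print('  ',r.round(3))
    b=Q[(Q[:,2]>.006)]
    print(' rect',cv2.minAreaRect(b[b[:,2]<.03][:,:2].astype(np.float32)))
    jb=Q[(Q[:,2]>.03)&(Q[:,2]<.078)]
    print(' rect2',cv2.minAreaRect(jb[:,:2].astype(np.float32)))
E
```

```text
scene knob n 271 [0.52949383 0.31292243 0.13450398] [0.51469309 0.29866729 0.11808713] [0.53832473 0.32408667 0.14222   ]
 top 155 [0.52675297 0.31164504 0.13929312]
 arm 643 [0.51875353 0.2205343  0.08000187] [0.55195486 0.32162989 0.0997371 ]
   [0.531 0.221 0.091]
   [0.529 0.227 0.091]
   [0.543 0.226 0.094]
   [0.532 0.233 0.091]
   [0.524 0.242 0.092]
   [0.545 0.232 0.091]
   [0.54  0.24  0.094]
   [0.53  0.246 0.091]
   [0.55  0.233 0.084]
   [0.548 0.242 0.091]
   [0.544 0.248 0.092]
   [0.54  0.251 0.09 ]
   [0.536 0.257 0.091]
   [0.531 0.262 0.091]
   [0.54  0.26  0.088]
   [0.527 0.271 0.089]
   [0.537 0.27  0.09 ]
   [0.523 0.281 0.089]
   [0.535 0.28  0.091]
   [0.52  0.29  0.089]
   [0.532 0.289 0.092]
   [0.535 0.29  0.09 ]
   [0.531 0.297 0.089]
   [0.536 0.307 0.099]
   [0.535 0.314 0.095]
   [0.534 0.313 0.083]
 rect ((0.6261505484580994, 0.22271904349327087), (0.11103798449039459, 0.29414159059524536), 81.34039306640625)
 rect2 ((0.627002477645874, 0.2364898920059204), (0.12080590426921844, 0.2817815840244293), 78.46243286132812)
side knob n 146 [0.52314267 0.304
[... 328 characters left out ...]
[0.529 0.288 0.089]
   [0.534 0.283 0.088]
   [0.519 0.286 0.086]
   [0.523 0.275 0.088]
   [0.528 0.27  0.088]
   [0.532 0.262 0.088]
   [0.537 0.257 0.088]
   [0.533 0.251 0.09 ]
   [0.528 0.251 0.089]
   [0.522 0.255 0.086]
   [0.547 0.235 0.09 ]
   [0.54  0.233 0.091]
   [0.533 0.233 0.091]
   [0.525 0.236 0.089]
   [0.518 0.235 0.09 ]
   [0.542 0.222 0.09 ]
   [0.535 0.22  0.091]
   [0.529 0.22  0.091]
   [0.523 0.223 0.088]
   [0.522 0.23  0.081]
   [0.525 0.225 0.081]
 rect ((0.6217895746231079, 0.21910221874713898), (0.1102655827999115, 0.2993166446685791), 80.68588256835938)
 rect2 ((0.6222237348556519, 0.21979469060897827), (0.10112612694501877, 0.2797384262084961), 81.56884765625)
```

Run:
```python
from h import *
a=np.radians(-9);ex=np.array([np.cos(a),np.sin(a)]);ey=np.array([-ex[1],ex[0]])
for c in ['scene','side']:
    P,_=cloud(c);d=P[:,:2]-[.535,.237];s=d@ex;w=d@ey
    print(c)
    for w0,w1 in((-.045,-.033),(-.02,.02),(.033,.045)):
        m=(w>w0)&(w<w1)&(s>.05)&(s<.23)&(P[:,2]<.09)
        print(w0,[(int(b*1000),int(1000*np.max(P[m&(abs(s-b-.0015)<.0015),2],initial=0))) for b in np.arange(.06,.23,.003)])
    m=(P[:,2]>.0735)&(P[:,2]<.085)&(s>.10)&(s<.25)&(abs(w)<.06)
    import cv2;print(cv2.minAreaRect(np.c_[s[m],w[m]].astype(np.float32)))
    # hub circle
    m=(P[:,2]>.0865)&(abs(w)<.03)&(abs(s)<.03)&(w<.016);q=P[m];print('hub',q[:,:2].min(0),q[:,:2].max(0),cv2.minEnclosingCircle(q[:,:2].astype(np.float32)))
print({k:np.round(v,3) for k,v in env.get_state().items() if k in('tcp_pos','clock')})
```

```text
scene
-0.045 [(60, 0), (63, 0), (66, 0), (69, 70), (72, 71), (75, 73), (78, 71), (81, 71), (84, 73), (87, 73), (90, 72), (93, 71), (96, 72), (99, 72), (102, 72), (105, 72), (108, 0), (111, 0), (114, 74), (117, 74), (120, 75), (123, 72), (126, 34), (129, 0), (132, 0), (135, 0), (138, 0), (141, 0), (144, 0), (147, 0), (150, 0), (153, 0), (156, 0), (159, 0), (162, 0), (165, 0), (168, 0), (171, 34), (174, 36), (177, 36), (180, 34), (183, 36), (186, 0), (189, 0), (192, 71), (195, 74), (198, 75), (201, 75), (204, 74), (207, 59), (210, 61), (213, 61), (216, 61), (219, 60), (222, 61), (225, 60), (228, 58)]
-0.02 [(60, 57), (63, 58), (66, 0), (69, 71), (72, 74), (75, 73), (78, 73), (81, 73), (84, 75), (87, 73), (90, 74), (93, 74), (96, 74), (99, 74), (102, 74), (105, 71), (108, 62), (111, 0), (114, 75), (117, 75), (120, 76), (123, 75), (126, 34), (129, 0), (132, 0), (135, 0), (138, 76), (141, 76), (144, 76), (147, 76), (150, 77), (153, 77), (156, 76), (159, 76), (162, 77), (165, 76), (168, 77), (171, 76), (174, 77), (177, 76), (180, 76), (183, 38), (186, 0), (189, 0), (192, 74), (195, 76), (1
[... 2407 characters left out ...]
17, 73), (120, 72), (123, 0), (126, 0), (129, 0), (132, 0), (135, 33), (138, 73), (141, 0), (144, 73), (147, 74), (150, 73), (153, 74), (156, 72), (159, 72), (162, 73), (165, 72), (168, 71), (171, 73), (174, 71), (177, 72), (180, 0), (183, 0), (186, 0), (189, 0), (192, 71), (195, 74), (198, 72), (201, 71), (204, 0), (207, 0), (210, 58), (213, 57), (216, 59), (219, 59), (222, 58), (225, 57), (228, 0)]
((0.1599491834640503, -0.0011676028370857239), (0.08305714279413223, 0.08247463405132294), 1.3457614183425903)
hub [0.51765502 0.21793686] [0.54950575 0.25149893] ((0.5340284705162048, 0.23536944389343262), 0.017610866576433182)
{'clock': np.float64(0.7), 'tcp_pos': array([0.193, 0.542, 0.216])}
```

>>> carry_out:
  increments:
    - [[-0.78,-0.21,0,0,0,0],[-0.78,-0.21,0,0,0,0],[-0.78,-0.21,0,0,0,0],[-0.78,-0.21,0,0,0,0],[-0.78,-0.21,0,0,0,0]]
  jaw: 0
  squeeze: 50

```text
clock: 1.32
tcp_pos: [0.4518, 0.3624, 0.2163]
orientation: [0.0, 0.171, 0.985, 0.0]
wrist_force: [-0.4, 0.9, -0.3]
finger_gap: 0.0856
grip_force: 0.0
```

>>> carry_out:
  increments:
    - [[0,0,0,0,0,0],[0,0,0,0,0,0]]

```text
clock: 1.58
tcp_pos: [0.4501, 0.3634, 0.2159]
orientation: [-0.0, 0.171, 0.985, -0.0]
wrist_force: [0.5, 0.9, 0.1]
finger_gap: 0.0852
grip_force: 0.0
```

>>> carry_out:
  increments:
    - [[-0.178,-0.05,0,0,0,0],[-0.178,-0.05,0,0,0,0],[-0.178,-0.05,0.1,0,0,0],[-0.178,-0.05,0.188,0,0,0],[-0.178,-0.05,0.188,0,0,0]]

```text
clock: 2.2
tcp_pos: [0.5214, 0.3103, 0.1186]
orientation: [-0.003, 0.169, 0.986, -0.002]
wrist_force: [-1.0, -0.5, -0.2]
finger_gap: 0.0853
grip_force: 0.0
```

Run:
```python
from h import *
import cv2
s=env.get_state();print(s['tcp_pos'],s['wrist_force'])
a=env.read_camera('scene')['frame'][220:400,300:540];b=env.read_camera('wrist')['frame']
a=cv2.resize(a,(560,420));cv2.imwrite('pics/c2.png',cv2.resize(np.hstack([a,b]),(800,300)))
```

```text
[0.52138483 0.31028627 0.11855435] [-0.98827857 -0.51217383 -0.24825072]
```

View pics/c2.png

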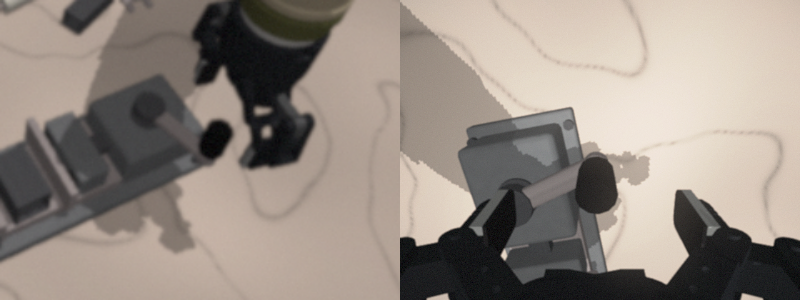

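The knob at (597,185) lies between the fingertips in the wrist half. It may sit off-centre along tool x, so I'll check by projecting the TCP into the images.

Run:
```python
from h import *
from scipy.spatial.transform import Rotation as Ro
s=env.get_state();im=env.read_camera('wrist');K=im['intrinsics'];T=im['T_tool_cam'];z=im['z_map']
p=np.linalg.inv(T)@[0,0,0,1];q=K@p[:3];print('tcp px',q[:2]/q[2])
v,u=np.nonzero(z>0);zz=z[v,u];P=np.c_[(u-K[0,2])/K[0,0]*zz,(v-K[1,2])/K[1,1]*zz,zz]@T[:3,:3].T+T[:3,3]
m=(u>230)&(u<310)&(v>200)&(v<300)
R=Ro.from_quat(s['orientation'],scalar_first=True).as_matrix()
W=P@R.T+s['tcp_pos'];k=m&(W[:,2]>.11)&(W[:,2]<.15)
print(k.sum(),P[k].min(0),P[k].max(0),P[k].mean(0));t=k&(W[:,2]>.136);print(W[t].mean(0),W[t].min(0),W[t].max(0),P[t].mean(0),s['tcp_pos'])
```

```text
tcp px [272.58163771 255.92471695]
3500 [-0.01245726 -0.01264785 -0.01847213] [0.01326531 0.01291358 0.0131573 ] [ 4.35528314e-03 -6.55521450e-05 -1.14971342e-02]
[0.52333618 0.31199789 0.13926928] [0.51219888 0.29949258 0.13600721] [0.53612622 0.32381476 0.14164725] [ 1.73222280e-03 -2.70359774e-05 -1.60904916e-02] [0.52498375 0.31145007 0.1231792 ]
```

The knob is centred on the TCP to within 2 mm, so I'll close the fingers.

>>> carry_out:
  increments:
    - [[0,0,0,0,0,0],[0,0,0,0,0,0],[0,0,0,0,0,0],[0,0,0,0,0,0],[0,0,0,0,0,0]]
  jaw: 1
  squeeze: 50

```text
clock: 2.98
tcp_pos: [0.5262, 0.3109, 0.123]
orientation: [0.001, 0.17, 0.985, 0.001]
wrist_force: [0.3, 3.1, 5.9]
finger_gap: 0.0209
grip_force: 48.7
```

Run:
```python
from h import *
from scipy.spatial.transform import Rotation as Ro
s=env.get_state();print(s['clock'],s['tcp_pos'],s['finger_gap'],s['grip_force'],s['wrist_force'])
R=Ro.from_quat([0,.1706,.9853,0],scalar_first=True).as_matrix()
c=np.array([.5345,.2365]);k0=np.array([.5245,.3112]);d=k0-c;print(np.hypot(*d),np.degrees(np.arctan2(d[1],d[0])))
a0=np.arctan2(d[1],d[0]);p=lambda a:c+.075*np.array([np.cos(a),np.sin(a)])
st=np.radians(7)
for i in range(0,26,5):
    b=p(a0-st*i)
    print(i,[np.round((R.T@np.r_[p(a0-st*(i+j))-b,0])[:2]/.5,3).tolist() for j in range(1,6)],p(a0-st*(i+5)).round(4))
```

```text
2.975 [0.52624261 0.31094084 0.12299768] 0.020883311015492886 48.73518168926239 [0.29808007 3.12371854 5.87471957]
0.07536637181130586 97.62478581886445
0 [[-0.017, 0.007], [-0.034, 0.013], [-0.052, 0.016], [-0.071, 0.017], [-0.089, 0.015]] [0.569  0.3031]
5 [[-0.018, -0.004], [-0.035, -0.009], [-0.052, -0.017], [-0.067, -0.027], [-0.082, -0.038]] [0.601  0.2713]
10 [[-0.013, -0.013], [-0.024, -0.028], [-0.033, -0.044], [-0.04, -0.061], [-0.045, -0.078]] [0.6089 0.2269]
15 [[-0.003, -0.018], [-0.003, -0.036], [-0.002, -0.055], [0.002, -0.073], [0.008, -0.09]] [0.5899 0.186 ]
20 [[0.008, -0.016], [0.018, -0.032], [0.03, -0.046], [0.043, -0.058], [0.058, -0.069]] [0.5509 0.1633]
25 [[0.016, -0.009], [0.033, -0.016], [0.051, -0.02], [0.069, -0.023], [0.087, -0.023]] [0.5059 0.1671]
```

>>> carry_out:
  increments:
    - [[-0.017,0.007,0,0,0,0],[-0.034,0.013,0,0,0,0],[-0.052,0.016,0,0,0,0],[-0.071,0.017,0,0,0,0],[-0.089,0.015,0,0,0,0]]

```text
clock: 3.6
tcp_pos: [0.5696, 0.3036, 0.1229]
orientation: [-0.001, 0.17, 0.985, 0.001]
wrist_force: [-2.6, 4.0, 7.0]
finger_gap: 0.0208
grip_force: 49.4
```

Run:
```python
from h import *
import cv2
s=env.get_state();print(s['tcp_pos'],s['wrist_force'])
a=env.read_camera('scene')['frame'][220:400,300:540];b=env.read_camera('wrist')['frame']
a=cv2.resize(a,(560,420));cv2.imwrite('pics/c3.png',cv2.resize(np.hstack([a,b]),(800,300)))
```

```text
[0.56963138 0.30357147 0.12294574] [-2.57089175  4.03041649  6.98317498]
```

View pics/c3.png

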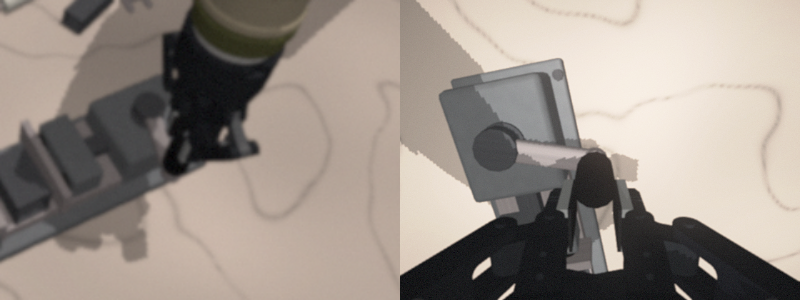

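The crank follows, with the knob at (595,180) between the pads. The opening of 20.9 mm is odd for a 26 mm knob, so I'll check the knob's place in the tool frame.

```bash
cat >> h.py <<'E'
def knob():
    from scipy.spatial.transform import Rotation as Ro
    s=env.get_state();im=env.read_camera('wrist');K=im['intrinsics'];T=im['T_tool_cam'];z=im['z_map']
    v,u=np.nonzero(z>0);zz=z[v,u];P=np.c_[(u-K[0,2])/K[0,0]*zz,(v-K[1,2])/K[1,1]*zz,zz]@T[:3,:3].T+T[:3,3]
    W=P@Ro.from_quat(s['orientation'],scalar_first=True).as_matrix().T+s['tcp_pos']
    t=(W[:,2]>.136)&(W[:,2]<.145)&(abs(P[:,0])<.03)&(abs(P[:,1])<.013)
    print('knob tool',P[t].min(0).round(4),P[t].max(0).round(4),'tcp',s['tcp_pos'],'F',s['wrist_force'],s['finger_gap'])
    return W
E
python3 -c "from h import *;knob()"
```

```text
knob tool [-0.0115 -0.0129 -0.022 ] [ 0.0148  0.0129 -0.013 ] tcp [0.5707964  0.30298373 0.12296379] F [-1.15052178  2.88165192  6.10923369] 0.021035584476596224
```

The knob is still centred, so I'll continue.

>>> carry_out:
  increments:
    - [[-0.018,-0.004,0,0,0,0],[-0.035,-0.009,0,0,0,0],[-0.052,-0.017,0,0,0,0],[-0.067,-0.027,0,0,0,0],[-0.082,-0.038,0,0,0,0]]

```text
clock: 4.38
tcp_pos: [0.6023, 0.2718, 0.1229]
orientation: [-0.0, 0.17, 0.985, 0.001]
wrist_force: [-2.7, 4.3, 7.5]
finger_gap: 0.021
grip_force: 49.3
```

>>> carry_out:
  increments:
    - [[-0.013,-0.013,0,0,0,0],[-0.024,-0.028,0,0,0,0],[-0.033,-0.044,0,0,0,0],[-0.04,-0.061,0,0,0,0],[-0.045,-0.078,0,0,0,0]]

```text
clock: 5.0
tcp_pos: [0.6106, 0.2277, 0.123]
orientation: [0.0, 0.17, 0.985, 0.002]
wrist_force: [-2.4, 6.2, 7.0]
finger_gap: 0.0209
grip_force: 49.1
```

```bash
python3 -c "from h import *;knob()"
```

```text
knob tool [-0.0112 -0.013  -0.022 ] [ 0.0147  0.013  -0.013 ] tcp [0.61057013 0.22767169 0.12297292] F [-2.42759363  6.21960175  6.98313796] 0.02092825574315992
```

>>> carry_out:
  increments:
    - [[-0.003,-0.018,0,0,0,0],[-0.003,-0.036,0,0,0,0],[-0.002,-0.055,0,0,0,0],[0.002,-0.073,0,0,0,0],[0.008,-0.09,0,0,0,0]]

```text
clock: 5.68
tcp_pos: [0.5923, 0.1868, 0.123]
orientation: [0.001, 0.17, 0.985, 0.002]
wrist_force: [0.3, 6.8, 4.4]
finger_gap: 0.0209
grip_force: 48.8
```

Run:
```python
from h import *
knob()
a=np.radians(-9);ex=np.array([np.cos(a),np.sin(a)]);ey=np.array([-ex[1],ex[0]])
for c in ['scene','side']:
    P,_=cloud(c);d=P[:,:2]-[.535,.237];s=d@ex;w=d@ey
    print(c)
    for w0,w1 in((-.047,-.035),(-.02,.02),(.035,.047)):
        m=(w>w0)&(w<w1)
        print(w0,[(int(b*1000),int(1000*np.max(P[m&(abs(s-b-.0015)<.0015)&(P[:,2]<.09),2],initial=0))) for b in np.arange(.12,.205,.003)])
```

```text
knob tool [-0.012 -0.013 -0.022] [ 0.0145  0.013  -0.013 ] tcp [0.59233594 0.18683162 0.12300082] F [0.28428663 6.80656481 4.4359885 ] 0.02092239700599924
scene
-0.047 [(120, 69), (123, 72), (126, 70), (129, 71), (132, 71), (135, 0), (138, 0), (141, 74), (144, 75), (147, 75), (150, 76), (153, 0), (156, 0), (159, 0), (162, 0), (165, 0), (168, 0), (171, 0), (174, 0), (177, 0), (180, 0), (183, 34), (186, 0), (189, 0), (192, 74), (195, 74), (198, 75), (201, 74), (204, 74)]
-0.02 [(120, 73), (123, 74), (126, 73), (129, 73), (132, 73), (135, 69), (138, 61), (141, 74), (144, 76), (147, 75), (150, 76), (153, 77), (156, 77), (159, 77), (162, 76), (165, 76), (168, 76), (171, 76), (174, 76), (177, 76), (180, 76), (183, 77), (186, 76), (189, 77), (192, 76), (195, 75), (198, 76), (201, 75), (204, 74)]
0.035 [(120, 71), (123, 72), (126, 71), (129, 73), (132, 73), (135, 35), (138, 18), (141, 74), (144, 75), (147, 76), (150, 75), (153, 74), (156, 75), (159, 76), (162, 75), (165, 74), (168, 75), (171, 76), (174, 75), (177, 76), (180, 75), (183, 75), (186, 75), (189, 76), (192, 73), (195, 74), (198, 7
[... 296 characters left out ...]
, 32), (192, 73), (195, 72), (198, 73), (201, 73), (204, 56)]
-0.02 [(120, 71), (123, 71), (126, 71), (129, 71), (132, 70), (135, 0), (138, 61), (141, 73), (144, 73), (147, 73), (150, 74), (153, 74), (156, 75), (159, 74), (162, 74), (165, 74), (168, 74), (171, 75), (174, 74), (177, 75), (180, 74), (183, 74), (186, 74), (189, 74), (192, 73), (195, 73), (198, 73), (201, 72), (204, 0)]
0.035 [(120, 0), (123, 0), (126, 68), (129, 69), (132, 68), (135, 0), (138, 0), (141, 73), (144, 72), (147, 72), (150, 0), (153, 71), (156, 72), (159, 0), (162, 74), (165, 71), (168, 0), (171, 0), (174, 72), (177, 72), (180, 0), (183, 0), (186, 72), (189, 71), (192, 72), (195, 73), (198, 72), (201, 72), (204, 0)]
```

The jaw is about to pinch the tube, so I'll turn roughly 28° more, a little slower.

>>> carry_out:
  increments:
    - [[0.008,-0.016,0,0,0,0],[0.018,-0.032,0,0,0,0],[0.03,-0.046,0,0,0,0],[0.043,-0.058,0,0,0,0],[0.043,-0.058,0,0,0,0]]

```text
clock: 6.45
tcp_pos: [0.5639, 0.1653, 0.1244]
orientation: [0.003, 0.171, 0.985, 0.001]
wrist_force: [2.8, 1.3, 9.0]
finger_gap: 0.0001
grip_force: 4.6
```

Run:
```python
from h import *
knob();p=env.get_state()['tcp_pos'];print(np.degrees(np.arctan2(p[1]-.2365,p[0]-.5345)))
a=np.radians(-9);ex=np.array([np.cos(a),np.sin(a)]);ey=np.array([-ex[1],ex[0]])
for c in ['scene','side']:
    P,_=cloud(c);d=P[:,:2]-[.535,.237];s=d@ex;w=d@ey
    m=(w>-.047)&(w<-.035)
    print(c,[(int(b*1000),int(1000*np.max(P[m&(abs(s-b-.0005)<.001)&(P[:,2]<.09),2],initial=0))) for b in np.arange(.13,.16,.001)])
```

```text
knob tool [ 0.0019 -0.0066 -0.0207] [ 0.011   0.0129 -0.0117] tcp [0.56394285 0.16534034 0.12436069] F [2.77155742 1.29164501 9.01634382] 0.00011810352664379124
-67.52480272873314
scene [(130, 72), (131, 70), (132, 69), (133, 71), (134, 71), (135, 70), (136, 69), (137, 68), (138, 64), (139, 0), (140, 0), (141, 0), (142, 0), (143, 0), (144, 72), (145, 73), (146, 73), (147, 73), (148, 73), (149, 74), (150, 74), (151, 76), (152, 76), (153, 74), (154, 74), (155, 72), (156, 0), (157, 0), (158, 0), (159, 0)]
side [(130, 69), (131, 67), (132, 68), (133, 68), (134, 68), (135, 68), (136, 67), (137, 67), (138, 33), (139, 33), (140, 55), (141, 55), (142, 55), (143, 73), (144, 73), (145, 72), (146, 73), (147, 73), (148, 73), (149, 72), (150, 72), (151, 72), (152, 72), (153, 72), (154, 65), (155, 27), (156, 27), (157, 35), (158, 35), (159, 33)]
```

Run:
```python
from h import *
import cv2
a=env.read_camera('scene')['frame'][220:400,260:500];b=env.read_camera('wrist')['frame']
a=cv2.resize(a,(560,420));cv2.imwrite('pics/c4.png',cv2.resize(np.hstack([a,b]),(800,300)))
for c in ['scene','side','wrist']:
    if c=='wrist': P=knob()
    else: P,_=cloud(c)
    m=(P[:,0]>.45)&(P[:,0]<.66)&(P[:,1]>.1)&(P[:,1]<.3)
    a=P[m&(P[:,2]>.087)&(P[:,2]<.0945)];d=a[:,:2]-[.5345,.2365];r=np.hypot(*d.T);k=(r>.025)&(r<.06)
    an=np.degrees(np.arctan2(d[k,1],d[k,0]));print(c,k.sum(),np.percentile(an,[5,50,95]) if k.any() else '')
```

```text
scene 162 [-65.84288562 -53.31600933 -40.93427655]
side 75 [-69.30349099 -58.4057118  -47.19655291]
knob tool [ 0.0024 -0.0066 -0.0207] [ 0.011   0.0129 -0.0117] tcp [0.56400826 0.16531547 0.1243436 ] F [ 1.72365383  0.44487568 10.67634549] 0.00019237408810924463
wrist 2092 [-67.4646296  -55.61831943 -43.44955138]
```

View pics/c4.png

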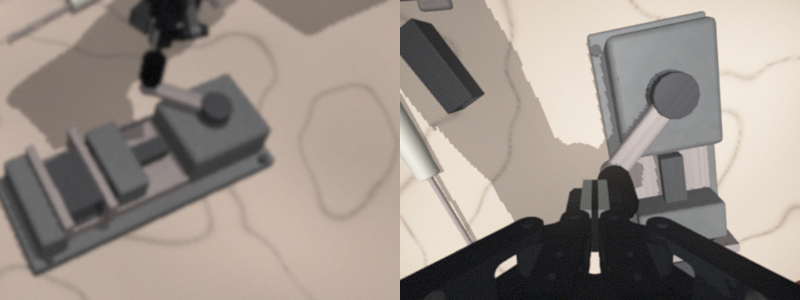

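The fingers slipped off near the end. The crank now stands at about -56°, just past the pinch point. I'll lift, turn the tool so the pads push along the tangent, and regrip harder.

>>> carry_out:
  increments:
    - [[0,0,-0.08,0,0,0],[0,0,-0.16,0,0,0],[-0.017,0.025,-0.16,0,0,0.125],[-0.017,0.025,-0.16,0,0,0.125],[-0.017,0.025,-0.16,0,0,0.125]]

```text
clock: 7.48
tcp_pos: [0.5734, 0.1736, 0.2013]
orientation: [-0.0, 0.44, 0.898, -0.001]
wrist_force: [-0.2, -0.3, -0.1]
finger_gap: -0.0002
grip_force: 0.0
```

>>> carry_out:
  increments:
    - [[0,0,0,0,0,0.04],[0,0,0,0,0,0.04],[0,0,0,0,0,0.04],[0,0,0,0,0,0.04]]
  jaw: 0
  squeeze: 100

```text
clock: 7.98
tcp_pos: [0.5735, 0.1738, 0.2017]
orientation: [-0.0, 0.546, 0.838, -0.0]
wrist_force: [0.3, 0.2, -0.6]
finger_gap: 0.0722
grip_force: 0.0
```

Run:
```python
from h import *
from scipy.spatial.transform import Rotation as Ro
s=env.get_state();print(s['clock'],s['tcp_pos'],s['orientation'],s['finger_gap'],s['wrist_force'],s['joint_pos'])
W=knob();c=np.array([.5345,.2365])
d=W[:,:2]-c;r=np.hypot(*d.T)
t=(W[:,2]>.136)&(W[:,2]<.146)&(r<.1)&(r>.05);q=W[t];k=(q.min(0)+q.max(0))/2;print('knob',t.sum(),q.min(0),q.max(0),np.degrees(np.arctan2(*(k[:2]-c)[::-1])))
R=Ro.from_quat(s['orientation'],scalar_first=True).as_matrix();print('tool move',R.T@np.r_[k[:2]-s['tcp_pos'][:2],0]/.5, 'toolY deg',np.degrees(np.arctan2(R[1,1],R[0,1])))
```

```text
7.975 [0.57349545 0.17382469 0.20165306] [-1.98825454e-04  5.46244754e-01  8.37625524e-01 -3.33164595e-04] 0.0722244654674275 [ 0.26581659  0.23248913 -0.62887366] [ 1.60517337e-01  3.65529893e-01  8.53852451e-02  1.29139427e+00
 -2.25126439e-04  1.31626641e+00]
knob tool [-0.0119 -0.0074  0.0599] [0.0124 0.013  0.0656] tcp [0.57349545 0.17382469 0.20165306] F [ 0.26581659  0.23248913 -0.62887366] 0.0722244654674275
knob 1118 [0.56536341 0.16342272 0.1360084 ] [0.58990777 0.18793229 0.14171753] -54.65556051294669
tool move [ 5.21201191e-05  9.07150146e-03 -7.03519256e-06] toolY deg 23.78045988440069
```

>>> carry_out:
  increments:
    - [[0,0.009,0,0,0,0],[0,0.009,0.08,0,0,0],[0,0.009,0.16,0,0,0],[0,0.009,0.16,0,0,0]]
  jaw: 0

```text
clock: 8.52
tcp_pos: [0.5752, 0.1755, 0.1188]
orientation: [-0.003, 0.547, 0.837, -0.002]
wrist_force: [-0.0, -0.0, -0.1]
finger_gap: 0.0854
grip_force: 0.0
```

>>> carry_out:
  increments:
    - [[0,0,0,0,0,0],[0,0,0,0,0,0],[0,0,0,0,0,0],[0,0,0,0,0,0],[0,0,0,0,0,0]]
  jaw: 1
  squeeze: 80

```text
clock: 9.15
tcp_pos: [0.5781, 0.1759, 0.1246]
orientation: [0.001, 0.547, 0.837, 0.001]
wrist_force: [-5.1, -1.5, 11.2]
finger_gap: 0.0004
grip_force: 5.7
```

Run:
```python
from h import *
from scipy.spatial.transform import Rotation as Ro
knob();s=env.get_state();p=s['tcp_pos'][:2];c=np.array([.5345,.2365]);d=p-c;a0=np.arctan2(*d[::-1]);r=np.hypot(*d);print(r,np.degrees(a0))
R=Ro.from_quat(s['orientation'],scalar_first=True).as_matrix()
for g in range(4,33,4):
    a=a0-np.radians(g);print(g,(R.T@np.r_[c+r*np.array([np.cos(a),np.sin(a)])-p,0]/.5).round(3))
```

```text
knob tool [ 0.0023 -0.0089 -0.0204] [ 0.0139  0.013  -0.0114] tcp [0.57810472 0.17594262 0.12462806] F [-5.13979462 -1.49594581 11.16805324] 0.00044766915868302737
0.07460018870698583 -54.2728185066058
4 [-0.002 -0.01  -0.   ]
8 [-0.003 -0.021 -0.   ]
12 [-0.003 -0.031 -0.   ]
16 [-0.003 -0.041 -0.   ]
20 [-0.002 -0.052 -0.   ]
24 [ 0.    -0.062 -0.   ]
28 [ 0.003 -0.072 -0.   ]
32 [ 0.006 -0.082 -0.   ]
```

Run:
```python
from h import *
import cv2
a=env.read_camera('side')['frame'][80:230,110:310];b=env.read_camera('wrist')['frame'][150:420,80:440]
cv2.imwrite('pics/c5.png',np.hstack([cv2.resize(a,(400,300)),cv2.resize(b,(400,300))]))
```

```text
(no output)
```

View pics/c5.png

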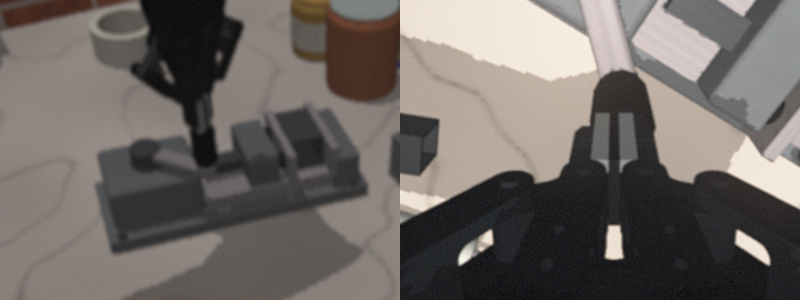

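Run:
```python
from h import *
s=env.get_state();im=env.read_camera('wrist');K=im['intrinsics'];T=im['T_tool_cam'];z=im['z_map']
v,u=np.nonzero(z>0);zz=z[v,u];P=np.c_[(u-K[0,2])/K[0,0]*zz,(v-K[1,2])/K[1,1]*zz,zz]@T[:3,:3].T+T[:3,3]
for vv in range(205,330,6):
    print(vv,[tuple((1000*P[(v==vv)&(u==uu)][0]).round().astype(int).tolist()) if ((v==vv)&(u==uu)).any() else None for uu in (258,266,280,288,300)])
```

```text
205 [(14, -7, 34), (14, -3, 35), (14, 4, 34), (14, 9, 36), (-7, 21, 107)]
211 [(10, -8, 37), (11, -3, 35), (11, 4, 34), (11, 9, 35), (-11, 21, 107)]
217 [(-22, -11, 125), (11, -3, 23), (13, 4, 16), (12, 8, 20), (-22, 22, 125)]
223 [(-27, -11, 125), (12, -3, 12), (13, 4, 8), (13, 8, 9), (-27, 22, 125)]
229 [(9, -7, 12), (12, -3, 4), (13, 4, 0), (13, 7, 1), (8, 14, 13)]
235 [(9, -6, 3), (12, -3, -4), (13, 3, -8), (13, 7, -7), (9, 13, 3)]
241 [(9, -6, -5), (12, -2, -11), (12, 3, -12), (12, 7, -11), (9, 12, -5)]
247 [(9, -6, -12), (10, -2, -13), (11, 3, -15), (11, 7, -15), (9, 12, -12)]
253 [(11, -5, -21), (10, -2, -21), (11, 3, -22), (11, 6, -21), (7, 12, -13)]
259 [(11, -5, -28), (11, -2, -28), (11, 3, -27), (11, 6, -27), (5, 12, -15)]
265 [(11, -5, -33), (11, -2, -33), (11, 3, -32), (11, 6, -33), (7, 11, -24)]
271 [(10, -5, -36), (11, -2, -37), (10, 3, -37), (11, 6, -37), (7, 11, -30)]
277 [(11, -5, -42), (11, -2, -42), (10, 3, -41), (11, 6, -42), (6, 10, -33)]
283 [(11, -5, -46), (11, -2, -46), (11, 3, -46), (10, 5, -45), (7, 10, -39)]
289 [(10, -4, -49), (11, -2, -51), (11, 3, -50), (11, 5, -51), (7, 10, -43)]
295 [(11, -4, -55), (10, -2, -53), (10, 3, -52), (11, 5, -55), (13, 8, -58)]
301 [(11, -4, -58), (7, -2, -52), (11, 2, -59), (11, 5, -59), (13, 8, -61)]
307 [(12, -4, -62), (7, -2, -54), (11, 2, -62), (12, 5, -62), (11, 8, -62)]
313 [None, (6, -2, -57), (11, 2, -64), (12, 5, -66), (11, 8, -64)]
319 [(12, -4, -69), (7, -2, -61), (8, 2, -62), (12, 4, -69), (11, 8, -68)]
325 [(11, -4, -70), (5, -2, -62), (6, 2, -63), (12, 4, -71), (12, 7, -71)]
```

The depth map shows the pads have pressed through the knob's soft contact under high squeeze. I'll lift off, reopen and regrip at the minimum 20 N, which is plenty with the pads facing the tangent.

>>> carry_out:
  increments:
    - [[0,0,-0.08,0,0,0],[0,0,-0.16,0,0,0],[0,0,-0.16,0,0,0]]

```text
clock: 9.72
tcp_pos: [0.5802, 0.1764, 0.2065]
orientation: [0.003, 0.547, 0.837, 0.003]
wrist_force: [-0.1, 0.2, -0.6]
finger_gap: 0.0
grip_force: 0.0
```

>>> carry_out:
  increments:
    - [[0,0,0,0,0,0],[0,0,0,0,0,0],[0,0,0,0,0,0],[0,0,0,0,0,0],[0,0,0,0,0,0]]
  jaw: 0
  squeeze: 20

```text
clock: 10.35
tcp_pos: [0.5777, 0.1759, 0.2017]
orientation: [-0.0, 0.547, 0.837, -0.0]
wrist_force: [-0.3, -0.3, -0.1]
finger_gap: 0.0851
grip_force: 0.0
```

Run:
```python
from h import *
from scipy.spatial.transform import Rotation as Ro
s=env.get_state();W=knob();c=np.array([.5345,.2365])
r=np.hypot(*(W[:,:2]-c).T)
t=(W[:,2]>.136)&(W[:,2]<.146)&(r<.1)&(r>.05);q=W[t];k=(q.min(0)+q.max(0))/2;print('knob',t.sum(),q.min(0),q.max(0),np.degrees(np.arctan2(*(k[:2]-c)[::-1])))
R=Ro.from_quat(s['orientation'],scalar_first=True).as_matrix();print('tool move',R.T@np.r_[k[:2]-s['tcp_pos'][:2],0]/.5)
```

```text
knob tool [-0.0113 -0.0081  0.06  ] [0.0126 0.013  0.0657] tcp [0.57772041 0.17590331 0.2017233 ] F [-0.25211286 -0.30290587 -0.06306923] 0.0851377045718002
knob 1104 [0.5685192  0.16612383 0.13600311] [0.59362591 0.19040497 0.14170222] -51.3497484904496
tool move [ 1.62485459e-03  8.03780965e-03 -2.53372292e-06]
```

>>> carry_out:
  increments:
    - [[0.001,0.008,0,0,0,0],[0.001,0.008,0.08,0,0,0],[0.001,0.008,0.162,0,0,0],[0.001,0.008,0.162,0,0,0],[0.001,0.008,0.162,0,0,0]]

```text
clock: 11.02
tcp_pos: [0.5821, 0.1782, 0.1224]
orientation: [0.0, 0.547, 0.837, 0.001]
wrist_force: [0.7, 0.1, 0.2]
finger_gap: 0.085
grip_force: 0.0
```

>>> carry_out:
  increments:
    - [[0,0,0,0,0,0],[0,0,0,0,0,0],[0,0,0,0,0,0],[0,0,0,0,0,0],[0,0,0,0,0,0]]
  jaw: 0.6
  squeeze: 20

```text
clock: 11.65
tcp_pos: [0.5812, 0.178, 0.121]
orientation: [-0.0, 0.547, 0.837, 0.0]
wrist_force: [0.2, -0.8, -0.8]
finger_gap: 0.0345
grip_force: 0.0
```

>>> carry_out:
  increments:
    - [[0,0,0,0,0,0],[-0.002,-0.01,0,0,0,0],[-0.004,-0.02,0,0,0,0],[-0.005,-0.031,0,0,0,0],[-0.005,-0.041,0,0,0,0]]
  jaw: 0.68

```text
clock: 12.28
tcp_pos: [0.5652, 0.1677, 0.1212]
orientation: [0.001, 0.547, 0.837, 0.002]
wrist_force: [6.2, 2.8, -3.9]
finger_gap: 0.0276
grip_force: 3.2
```

```bash
cat >> h.py <<'E'
def meas():
    W=knob();p=env.get_state()['tcp_pos'];c=np.array([.5345,.2365]);print('tcp ang',np.degrees(np.arctan2(*(p[:2]-c)[::-1])))
    d=W[:,:2]-c;r=np.hypot(*d.T)
    t=(W[:,2]>.087)&(W[:,2]<.0945)&(r>.025)&(r<.055);an=np.degrees(np.arctan2(d[t,1],d[t,0]));print('arm',t.sum(),np.percentile(an,[5,50,95]) if t.any() else '')
    a=np.radians(-9);ex=np.array([np.cos(a),np.sin(a)]);ey=np.array([-ex[1],ex[0]])
    for n in ['scene','side']:
        P,_=cloud(n);d=P[:,:2]-[.535,.237];s=d@ex;w=d@ey
        m=(w>-.047)&(w<-.035)
        print(n,[(int(b*1000),int(1000*np.max(P[m&(abs(s-b-.0005)<.001)&(P[:,2]<.09),2],initial=0))) for b in np.arange(.134,.158,.001)])
E
python3 -c "from h import *;meas()"
```

```text
knob tool [-0.0109 -0.0104 -0.0206] [ 0.0133  0.013  -0.0148] tcp [0.56520993 0.16772476 0.12122435] F [ 6.23434159  2.78887444 -3.92628182] 0.02762553568878993
tcp ang -66.44740967931166
arm 1993 [-76.82159179 -64.39843339 -51.60984272]
scene [(134, 72), (135, 72), (136, 72), (137, 70), (138, 70), (139, 70), (140, 66), (141, 0), (142, 0), (143, 0), (144, 0), (145, 72), (146, 75), (147, 75), (148, 73), (149, 74), (150, 74), (151, 74), (152, 74), (153, 74), (154, 74), (155, 73), (156, 0), (157, 0)]
side [(134, 70), (135, 71), (136, 71), (137, 70), (138, 69), (139, 33), (140, 33), (141, 31), (142, 32), (143, 64), (144, 70), (145, 72), (146, 72), (147, 72), (148, 72), (149, 72), (150, 72), (151, 72), (152, 72), (153, 72), (154, 65), (155, 24), (156, 24), (157, 28)]
```

>>> carry_out:
  increments:
    - [[0,-0.007,0,0,0,0],[0.001,-0.014,0,0,0,0],[0.002,-0.021,0,0,0,0],[0.002,-0.021,0,0,0,0]]

```text
clock: 12.92
tcp_pos: [0.555, 0.1645, 0.1212]
orientation: [0.001, 0.547, 0.837, 0.001]
wrist_force: [5.4, 3.1, -3.7]
finger_gap: 0.0274
grip_force: 3.0
```

```bash
python3 -c "from h import *;meas()"
```

```text
knob tool [-0.012  -0.0108 -0.0204] [ 0.013   0.013  -0.0147] tcp [0.55497139 0.16450631 0.12123412] F [ 5.40502793  3.06317123 -3.69185188] 0.027402851511661587
tcp ang -74.10751665482036
arm 1974 [-85.20874762 -72.71263249 -59.99602501]
scene [(134, 71), (135, 71), (136, 71), (137, 71), (138, 71), (139, 71), (140, 71), (141, 71), (142, 71), (143, 0), (144, 0), (145, 73), (146, 73), (147, 75), (148, 75), (149, 75), (150, 74), (151, 74), (152, 73), (153, 76), (154, 76), (155, 73), (156, 0), (157, 0)]
side [(134, 71), (135, 71), (136, 70), (137, 70), (138, 69), (139, 70), (140, 70), (141, 66), (142, 32), (143, 32), (144, 71), (145, 72), (146, 73), (147, 73), (148, 71), (149, 71), (150, 73), (151, 73), (152, 72), (153, 72), (154, 65), (155, 26), (156, 30), (157, 34)]
```

The carrier moved on while the plate stayed put, which puts the rubber at about 4–5 mm of give. Now I'll release and retreat.

>>> carry_out:
  increments:
    - [[0,0,0,0,0,0],[0,0,0,0,0,0],[0,0,0,0,0,0],[0,0,0,0,0,0]]
  jaw: 0.3

```text
clock: 13.58
tcp_pos: [0.5533, 0.1641, 0.121]
orientation: [-0.0, 0.547, 0.837, -0.0]
wrist_force: [0.9, 0.2, 0.5]
finger_gap: 0.06
grip_force: 0.0
```

>>> carry_out:
  increments:
    - [[0,0,-0.08,0,0,0],[0,0,-0.16,0,0,0],[0,0,-0.2,0,0,0],[0,0,-0.2,0,0,0]]

```text
clock: 14.08
tcp_pos: [0.5546, 0.1643, 0.2228]
orientation: [0.001, 0.547, 0.837, 0.001]
wrist_force: [0.3, -0.4, -0.3]
finger_gap: 0.0599
grip_force: 0.0
```

Run:
```python
from h import *
import cv2
meas();cv2.imwrite('pics/c6.png',env.read_camera('scene')['frame'][200:400,220:480]);print(env.get_state()['clock'])
```

```text
knob tool [-0.0115 -0.0101  0.0805] [0.0125 0.013  0.0868] tcp [0.55456882 0.16427861 0.22279086] F [ 0.26051538 -0.39315883 -0.31158845] 0.059892465897742594
tcp ang -75.0813932866776
arm 888 [-85.00536725 -72.47732724 -59.58550977]
scene [(134, 72), (135, 69), (136, 0), (137, 73), (138, 73), (139, 71), (140, 71), (141, 69), (142, 69), (143, 0), (144, 0), (145, 75), (146, 75), (147, 75), (148, 74), (149, 74), (150, 75), (151, 75), (152, 74), (153, 74), (154, 73), (155, 72), (156, 0), (157, 0)]
side [(134, 70), (135, 70), (136, 68), (137, 68), (138, 68), (139, 69), (140, 69), (141, 68), (142, 33), (143, 33), (144, 71), (145, 72), (146, 72), (147, 72), (148, 73), (149, 73), (150, 72), (151, 72), (152, 72), (153, 72), (154, 69), (155, 26), (156, 26), (157, 33)]
14.275
```

View pics/c6.png

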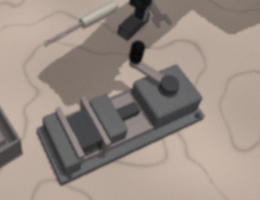

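The tube at (82,132) sits square between the jaws. The crank has stayed at -72.5°, with the knob at (137,52), and the gripper is clear of it.

```bash
python3 -c "
from workcell import env
print(env.hand_in())"
```

```text
the job is handed in; nothing more can be done
None
```

The job is handed in, but the hand-in returned no verdict: the vise holds the tube square with an estimated 4–5 mm of rubber give, the crank stayed put on release, and the empty vise's handle was not touched.

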